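Close the vent and stack the food tubs

ROBOT

A 7-joint arm with a two-finger parallel gripper is mounted at the origin on a cart in front of the work surface, level with it; the furniture and walls round the work are solid. World frame = base frame: x ahead of the robot, y to its left, z up, the work surface at z = 0. Lengths are in m, angles in rad, forces in N, time in s.
With the tool pointing down it reaches from about 0.35 to 0.9 m from the base axis. Payload 8.1 kg.
Tool frame: the origin (TCP) lies between the finger pads; the fingertips stand ahead of it and the grasp point (between the pads) is the TCP (arm.nose_length is the z of the fingertips in the tool frame, in m); z points along the fingers, y is the line along which they close (so a half turn about z gives the same grasp; the last joint's range is limited). The gripper opens to 92 mm and grips with 3 to 60 N. Pads are 19 mm wide; open, the fingers measure 130 mm over their backs; the gripper's body (75 mm by 190 mm) begins 47 mm behind the grasp point.
Start: joints at [1.112, 0.434, 0.025, 1.573, -0.012, 1.134, -0.075], TCP at [0.218, -0.586, 0.246] pointing down, gripper open.
Joint ranges: [-2.62, 2.62], [-0.44, 2.09], [-1.27, 1.32], [0.08, 2.57], [-1.32, 4.46], [0.12, 2], [-2.74, 2.74]. Speed limits (rad/s): [2.22, 2.22, 3.01, 3.01, 3.14, 3.14, 3.14].

INTERFACE

Orientations are given as a rotation vector (axis times angle).
In Python, from cell import sensors, optics, arm gives the robot as it stands.
- The arm moves only by the tool arm_command, never from a script. Its argument "deltas" is one flat list of numbers, 7 for each row, row after row: the turn, a rotation vector about the world's x, y, z as a fraction of full scale, then the shift along the world's x, y, z as a fraction of full scale, then the finger opening in mm, from 0 to 91.8. In form: [wx, wy, wz, dx, dy, dz, fingers, wx, wy, wz, dx, dy, dz, fingers, ...]. A call has 1 to 20 rows; each row is the pose to reach, as a shift and turn from the pose commanded when the call began; what a row does not reach only later rows make up. Full scale, the value 1, is 1 m for a shift and 90 degrees for a turn. A row lasts 1/10 s, in which the tool goes at most 50 mm and 8.59 degrees, less where a joint would pass 70% of its speed; a pose out of reach is approached as far as the arm can. A call with a number of a shift or a turn outside -1 to 1 is refused whole. A call with a gripper value outside its range is refused whole. The fingers move at their own pace and stop on an object; "force" is the grip in N (left out, the last holds). Time passes only in rows, so rows that repeat a pose let the fingers close. It gives the time, the measured TCP pose, the force, the opening and the grip force at its end, in the units of the state.
- sensors.observe(): the state, without advancing time (a new reading comes with each control period).
- optics.get_image(name): name is "scene" or "top" or "wrist"; returns the picture (400x640x3 uint8, blue, green, red); there is no depth.
- optics.calibration(name): a dict with "camera_matrix" (3x3 intrinsics, pixels), "rvec" (rotation vector, rad) and "tvec" (3), from world to camera coordinates, as OpenCV has them. Camera axes: x right, y down, z forward; pixel columns grow to the right and rows downward; lengths in m; the calibration is good to about 2 mm. A picture is of the moment at which its call begins: read the wrist's pose just before it. calibration takes no time and is no camera call; for the wrist camera it gives the pose at the moment of the call.
- arm.sign_off(): hands the job in; it is judged then, once.
The state is a dict: "clock": time; "joints": joint angles; "dq": joint speeds; "joint_efforts": joint torques, N m; "position": TCP position; "ee_rot": TCP orientation; "force": force on the tool from outside, world axes, zero at the start; "ft_torque": the same for the moment, N m; "width": opening from 0.0 (shut) to 1.0 (fully open); "gripper_force": force on a finger pad.
Only numpy, scipy, OpenCV 4.12 (cv2) and the standard library are available. Lean on these libraries where they do the work, as an engineer would, in place of code of your own. Each camera call takes 0.05 s, during which the arm holds its last target. There are 200 camera calls.

TASK

First shut the air vent of the big storage box: turn its red lever a quarter turn, until it stops, so that it no longer lies over the recessed part of the lid. Then set the blue-lidded tub on the big box with its four feet down in the four recesses of the big lid, and after that set the yellow-lidded tub on the blue one in the same way, feet in the recesses of the blue lid. Put the tubs down without dropping them, let go, and leave the other things on the worktop where they stand.

Things in the scene. Friction and masses are not known exactly. Their poses are not given: they have to be found in the camera images.
- big_box: Big storage box, white with a grey lid, 200 mm along its x, 120 mm along its y, 90 mm tall to the lid's top, 2.2 kg, loose on the worktop. Origin: centre of its underside, z up. At its -x half the lid has four square recesses 18 mm wide and 5 mm deep for the feet of a tub; at its +x half is the vent with a red lever.
- bay (a point): Middle of the four recesses of the big lid, at the height of their floors (85 mm above the box's underside, 5 mm below the lid's top), at x = -45 mm, y = 0 of the box; axes as the box's. The recesses lie at x = +-18 mm, y = +-39 mm from it. A seated tub has its origin here and its x along the box's x, either way round.
- vent_pivot (a point): Point on the lever's upright hinge axis at the lid's top (90 mm up), at x = 30 mm, y = -20 mm of the box; axes as the box's.
- vent_grip (a point): Point in the lever's arm to grip or push it, 45 mm from the pivot axis, 20 mm above the big lid; it moves with the lever, its -x points from the pivot to the lever's tip, z up. The arm is a red upright bar 10 mm thick, reaching 62 mm from the axis, its top 26 mm above the lid.
- vent_lever (a joint): Angle of the red lever in rad: 0 = vent open (arm points to the box's -x, over the recesses, in the way of a tub), 1.571 = shut (arm points to the box's +y), a stop at each end; it grows as the arm swings clockwise seen from above. It stays where it is left (friction about 0.05 N m).
- blue_tub: White food tub, fixed blue lid, 62 (x) x 104 (y) x 66 mm tall, ~0.25 kg, unchanged by a half turn about z. Origin: centre of the plane under its feet, z up. Grip across x on the lid's flat sides, 46-61 mm up (58 mm wide below). 4 round feet 8 mm long, 13 mm across (tips 9), at x +-18, y +-39 mm; lid top has 4 square recesses there, 18 mm wide, 5 mm deep.
- blue_tub_top (a point): Middle of the four recesses of the blue lid, at the height of their floors, 61 mm above the blue tub's origin; axes as the blue tub's. The yellow tub when seated has its origin here and its x along the blue tub's x, either way round.
- yellow_tub: White food tub, fixed yellow lid, 62 (x) x 104 (y) x 66 mm tall, ~0.25 kg, unchanged by a half turn about z. Origin: centre of the plane under its feet, z up. Grip across x on the lid's flat sides, 46-61 mm up (58 mm wide below). 4 round feet 8 mm long, 13 mm across (tips 9), at x +-18, y +-39 mm; lid top has 4 square recesses there, 18 mm wide, 5 mm deep.
- jam_jar: Bystander: strawberry jam jar with a green lid, 62 mm across, 86 mm tall. Origin at the centre of its underside as built.
- lemon: Bystander: yellow lemon, 71x53x51 mm. Origin at the centre of its underside as built.
- yoghurt_pot: Bystander: pale yoghurt pot, 72 mm across, 72 mm tall. Origin at the centre of its underside as built.
- salt_shaker: Bystander: glass salt shaker with a grey top, 44 mm across, 90 mm tall. Origin at the centre of its underside as built.
Things that resemble listed ones, but are neither listed nor needed, are in the scene too. What is shaped like the blue_tub but black or turquoise is not meant.

How it is judged:
By the outcome, as a careful person would: the job done as asked, in the order asked, and still so for the second after the job is handed in, with the robot touching nothing.
It also fails if it takes over 69 s, if anything falls off the work surface, if the arm or the gripper's body presses on something with over 40 N, if the wrist force passes 120 N, or if a joint passes its speed limit or range.

## Working session

There is one attempt and no reset: what is moved stays moved. The work goes in short steps, Python scripts to look and compute and a tool call to move; the robot and the scene stay as the last step left them, time stands still between calls to the robot, and variables do not carry over. Pictures are saved under pics/ and viewed, at most 10 in all, crops included, and the job is handed in when it is done.

Besides the shell and the picture viewer there is one more tool, called after ">>>" as a command line: name --argument value ..., lists and objects as JSON in quotes. arm_command: Moves the arm, as the interface text tells. Its arguments: {"type":"object","properties":{"deltas":{"type":"array","items":{"type":"number"}},"force":{"type":"number"}},"required":["deltas"]}

```bash
ls; mkdir -p pics
python3 - <<'E'
from cell import sensors, optics, arm
import cv2,numpy as np
s=sensors.observe(); print({k:np.round(v,3) for k,v in s.items()}, arm.nose_length)
a=optics.get_image("scene");b=optics.get_image("top")
cv2.imwrite("pics/scene0.png",a);cv2.imwrite("pics/top0.png",b)
for n in("scene","top","wrist"):
  c=optics.calibration(n);print(n,c)
E
```

```text
pics
{'clock': np.float64(0.0), 'joints': array([ 1.112,  0.435,  0.025,  1.574, -0.012,  1.134, -0.075]), 'dq': array([ 0.002,  0.001, -0.001,  0.003, -0.001,  0.   , -0.001]), 'joint_efforts': array([-1.0000e-03, -6.6786e+01,  9.8500e-01, -3.1446e+01, -6.1000e-02,
        4.3000e-02,  0.0000e+00]), 'position': array([ 0.217, -0.585,  0.245]), 'ee_rot': array([-3.091e+00, -5.550e-01,  1.000e-03]), 'force': array([ 0.559, -1.22 , -0.074]), 'ft_torque': array([-0.   , -0.048,  0.001]), 'gripper_force': np.float64(0.0), 'width': np.float64(1.0)} 0.019
scene {'camera_matrix': array([[444.57620301,   0.        , 316.70658746],
       [  0.        , 444.57620301, 203.84593808],
       [  0.        ,   0.        ,   1.        ]]), 'rvec': array([ 2.20291471, -1.11264446,  0.41473374]), 'tvec': array([-0.59426254,  0.31363323,  1.40796427])}
top {'camera_matrix': array([[424.85850075,   0.        , 321.75167131],
       [  0.        , 424.85850075, 201.08031405],
       [  0.        ,   0.        ,   1.        ]]), 'rvec': array([ 2.12989213, -2.08435869,  0.1823325 ]), 'tvec': array([-0.26855385,  0.62772262,  1.17803726])}
wrist {'camera_matrix': array([[294.26911098,   0.        , 321.74620886],
       [  0.        , 294.26911098, 198.95706401],
       [  0.        ,   0.        ,   1.        ]]), 'rvec': array([-2.36429082,  1.64551076,  0.25287632]), 'tvec': array([-0.62639794, -0.03631534,  0.39040412])}
```

```bash
python3 -c "
import cv2,numpy as np
cv2.imwrite('pics/both0.png',cv2.resize(np.vstack([cv2.imread('pics/top0.png'),cv2.imread('pics/scene0.png')]),None,fx=.74,fy=.74))"
```

```text
(no output)
```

View pics/top0.png

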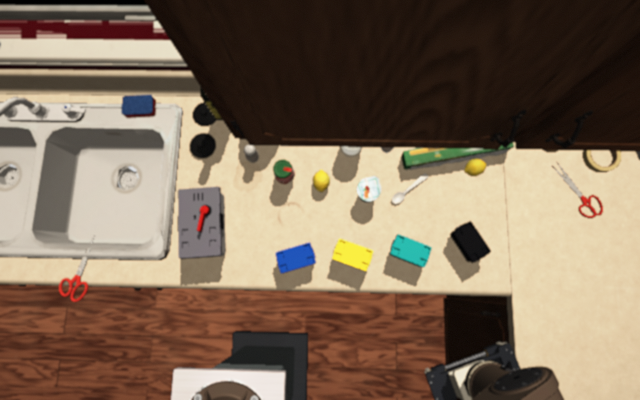

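View pics/scene0.png

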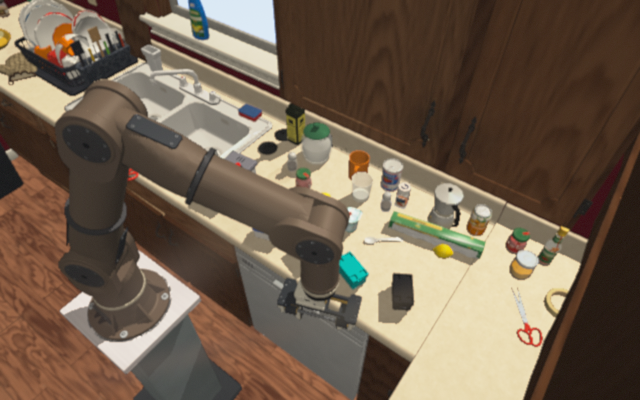

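The top view shows the big box at about (200,222), with the lever pivot at (205,210) and its arm pointing down-image towards the robot. There are four tub-shaped things: (296,258) blue, (352,255) yellow, (410,250) turquoise and (470,242) black. The blue and yellow ones fit the description; turquoise and black are explicitly excluded. The scene view is mostly blocked by the arm. Next I measure coarsely and take one enlarged crop to confirm.

```bash
cat > h.py <<'E'
from cell import sensors, optics, arm
import cv2,numpy as np
from scipy.spatial.transform import Rotation as R
def ray(c,px,z):
    K,Rm,t=c["camera_matrix"],cv2.Rodrigues(np.array(c["rvec"]))[0],np.array(c["tvec"])
    px=np.atleast_2d(np.array(px,float))
    d=np.c_[px,np.ones(len(px))]@np.linalg.inv(K).T@Rm
    o=-Rm.T@t
    return o+d*((z-o[2])/d[:,2])[:,None]
def big(m):
    n,l,s,_=cv2.connectedComponentsWithStats(m.astype(np.uint8))
    return (l==1+np.argmax(s[1:,4])) if n>1 else m
def mask(img,name):
    h=cv2.cvtColor(img,cv2.COLOR_BGR2HSV);H,S,V=[h[...,i].astype(int) for i in range(3)]
    return {"blue":(H>105)&(H<130)&(S>140)&(V>60),"yellow":(H>22)&(H<35)&(S>150)&(V>120),
            "red":((H<8)|(H>172))&(S>150)&(V>90),"lid":(S<60)&(V>60)&(V<150)}[name]
def rect(c,m,z):
    "world min-area rectangle of a mask on plane z: centre, sides, yaw of short side"
    ct=max(cv2.findContours(m.astype(np.uint8),cv2.RETR_EXTERNAL,cv2.CHAIN_APPROX_NONE)[0],key=cv2.contourArea)[:,0]
    w=ray(c,ct,z)[:,:2]
    (ce,(a,b),an)=cv2.minAreaRect((w*1000).astype(np.float32))
    if a>b: a,b,an=b,a,an+90
    return np.round(np.array(ce),1),np.round([a,b],1),round((an+90)%180-90,1)
def state():
    s=sensors.observe(); Rm=R.from_rotvec(s["ee_rot"]).as_matrix()
    return s, np.round(s["position"]*1000,1), round(np.degrees(np.arctan2(Rm[1,1],Rm[0,1])),2)
E
python3 - <<'E'
from h import *
c=optics.calibration("top");im=cv2.imread("pics/top0.png")
roi=lambda m,x0,x1,y0,y1:(lambda k:(k.__setitem__((slice(y0,y1),slice(x0,x1)),m[y0:y1,x0:x1]),k)[1])(np.zeros_like(m))
print("blue",rect(c,big(roi(mask(im,"blue"),260,330,230,285)),.064))
print("yel",rect(c,big(roi(mask(im,"yellow"),325,385,230,285)),.064))
print("lid",rect(c,big(roi(mask(im,"lid")|mask(im,"red"),165,230,175,268)),.09))
print("red",rect(c,big(roi(mask(im,"red"),180,220,190,250)),.116))
for n,p,z in[("jar",(284,170),.086),("lemon",(320,180),.04),("yog",(368,188),.07),("salt",(250,153),.09),("turq",(410,250),.066)]:print(n,np.round(ray(c,p,z)[0],3))
cv2.imwrite("pics/crop.png",cv2.resize(im[170:290,160:400],None,fx=3.3,fy=3.3,interpolation=cv2.INTER_CUBIC))
E
```

```text
blue (array([ 468., -184.]), array([ 58.4, 103.4]), 17.9)
yel (array([ 480., -344.]), array([ 61.8, 103.9]), -18.8)
lid (array([559.8,  84.7]), array([130. , 197.8]), -84.6)
red (array([567.8,  72.1]), array([23.5, 73.4]), 86.1)
jar [ 0.718 -0.144  0.086]
lemon [ 0.701 -0.248  0.04 ]
yog [ 0.672 -0.388  0.07 ]
salt [ 0.766 -0.043  0.09 ]
turq [ 0.496 -0.507  0.066]
```

View pics/crop.png

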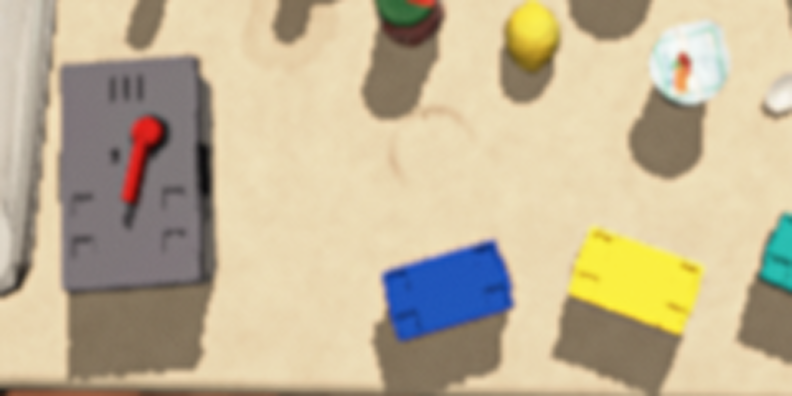

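The crop shows the grey lid with its recesses at the near (down-image) half, around crop (75–175, 195–245). The red lever's hub is at (148,130) and its tip at (128,200), over the recesses. The blue-lidded tub is at (448,290) and the yellow-lidded one at (635,282), which confirms both are the ones meant. I'll go over the box for a close look.

Run:
```python
from h import *
s,p,y=state();print(p,y)
c=optics.calibration("wrist");Rm=cv2.Rodrigues(np.array(c["rvec"]))[0]
cam=-Rm.T@c["tvec"];T=R.from_rotvec(s["ee_rot"]).as_matrix()
print("cam in tool",T.T@(cam-s["position"]),"axes in tool\n",np.round(T.T@Rm.T,2))
```

```text
[ 217.5 -585.5  245. ] -69.62
cam in tool [ 0.08192427  0.00172086 -0.13825007] axes in tool
 [[-0.   -0.95 -0.3 ]
 [ 1.   -0.    0.  ]
 [-0.   -0.3   0.95]]
```

>>> arm_command --deltas '[0,0,0.77,0.31,0.675,0.005,91.8,0,0,0.77,0.31,0.675,0.005,91.8,0,0,0.77,0.31,0.675,0.005,91.8,0,0,0.77,0.31,0.675,0.005,91.8,0,0,0.77,0.31,0.675,0.005,91.8,0,0,0.77,0.31,0.675,0.005,91.8,0,0,0.77,0.31,0.675,0.005,91.8,0,0,0.77,0.31,0.675,0.005,91.8,0,0,0.77,0.31,0.675,0.005,91.8,0,0,0.77,0.31,0.675,0.005,91.8,0,0,0.77,0.31,0.675,0.005,91.8,0,0,0.77,0.31,0.675,0.005,91.8,0,0,0.77,0.31,0.675,0.005,91.8,0,0,0.77,0.31,0.675,0.005,91.8,0,0,0.77,0.31,0.675,0.005,91.8,0,0,0.77,0.31,0.675,0.005,91.8,0,0,0.77,0.31,0.675,0.005,91.8,0,0,0.77,0.31,0.675,0.005,91.8]'

```text
clock: 1.9
position: [0.5273, 0.0878, 0.2503]
ee_rot: [-2.229, -2.214, 0.002]
force: [0.4, 0.1, -0.2]
width: 1.002
gripper_force: 0.0
```

Run:
```python
from h import *
s,p,y=state();print(s["clock"],p,y)
c=optics.calibration("wrist");im=optics.get_image("wrist")
cv2.imwrite("pics/w1.png",im);np.save("c1.npy",c,allow_pickle=True)
m=big(mask(im,"red"));print("red",rect(c,m,.116))
```

```text
1.9 [527.3  87.8 250.3] -0.39
red (array([569.4,  82.7]), array([23.6, 69.7]), 77.0)
```

View pics/w1.png

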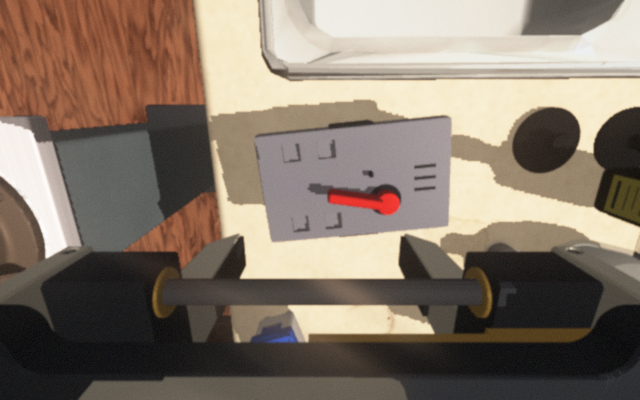

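The wrist view shows the lid with corners near (256,135), (448,117), (452,228) and (272,242). The recesses are around (291,152), (326,149), (300,223) and (333,219). The lever hub is at (386,203) and its tip at (330,197), so the lever already stands about 10° off the open stop.

Run:
```python
from h import *
c=np.load("c1.npy",allow_pickle=True).item();im=cv2.imread("pics/w1.png")
g=cv2.cvtColor(im,cv2.COLOR_BGR2HSV);print([g[y,x].tolist() for y,x in((160,270),(180,300),(130,400),(235,400),(120,440),(110,400),(245,300),(215,400))])
m=np.zeros(im.shape[:2],bool);sub=(slice(105,252),slice(245,465))
h=g.astype(int);m[sub]=(((h[...,1]<60)&(h[...,2]<135)&(h[...,2]>60))|mask(im,"red"))[sub]
m=big(m);m=cv2.morphologyEx(m.astype(np.uint8),cv2.MORPH_OPEN,np.ones((9,9)))
print("lid mask",rect(c,m,.09))
q=cv2.approxPolyDP(max(cv2.findContours(m,0,2)[0],key=cv2.contourArea),8,True)[:,0];print(q.tolist(),np.round(ray(c,q,.09)[:,:2]*1000,1).tolist())
pts=np.array([(291,152),(326,149),(300,223),(333,219)]);w=ray(c,pts,.09)[:,:2]*1000;print(w.round(1).tolist(),w.mean(0))
print("hub",ray(c,(387,202),.116)*1000,"tip",ray(c,(330,196),.116)*1000)
```

```text
[[175, 10, 150], [168, 21, 148], [175, 18, 157], [19, 61, 231], [5, 17, 165], [22, 41, 247], [21, 42, 247], [172, 18, 155]]
lid mask (array([572.7,  69.4]), array([23.8, 74.5]), 88.4)
[[329, 191], [334, 203], [398, 206], [392, 192]] [[535.8, 82.1], [541.1, 68.7], [609.8, 64.8], [602.4, 80.5]]
[[497.3, 123.5], [532.8, 126.3], [504.1, 46.0], [540.1, 50.4]] [518.57629094  86.52893065]
hub [[591.71336565  78.0057188  116.        ]] tip [[536.1344701   84.56131743 116.        ]]
```

```bash
cat >> h.py <<'E'
def lidmask(im,sub):
    h=cv2.cvtColor(im,cv2.COLOR_BGR2HSV).astype(int);m=np.zeros(im.shape[:2],bool)
    k=((h[...,1]<36)&(h[...,2]<185)&(h[...,2]>125))|mask(im,"red");m[sub]=k[sub]
    return big(cv2.morphologyEx(m.astype(np.uint8),cv2.MORPH_CLOSE,np.ones((5,5)))).astype(np.uint8)
E
python3 - <<'E'
from h import *
c=np.load("c1.npy",allow_pickle=True).item();im=cv2.imread("pics/w1.png")
m=lidmask(im,(slice(105,252),slice(245,465)))
print("lid",rect(c,m,.09))
q=cv2.approxPolyDP(max(cv2.findContours(m,0,2)[0],key=cv2.contourArea),8,True)[:,0];print(q.tolist(),np.round(ray(c,q,.09)[:,:2]*1000,1).tolist())
E
```

```text
lid (array([563.2,  90.2]), array([115.9, 196. ]), -84.5)
[[450, 119], [255, 138], [272, 240], [446, 225]] [[654.4, 154.6], [461.9, 137.7], [472.3, 25.8], [663.9, 42.3]]
```

>>> arm_command --deltas '[0,0,0.92,0.022,-0.007,-0.05,40,0,0,0.92,0.022,-0.007,-0.05,40,0,0,0.92,0.022,-0.007,-0.05,40,0,0,0.92,0.022,-0.007,-0.05,40,0,0,0.92,0.022,-0.007,-0.05,40,0,0,0.92,0.022,-0.007,-0.05,40,0,0,0.92,0.022,-0.007,-0.05,40,0,0,0.92,0.022,-0.007,-0.05,40,0,0,0.92,0.022,-0.007,-0.05,40,0,0,0.92,0.022,-0.007,-0.05,40,0,0,0.92,0.022,-0.007,-0.09,40,0,0,0.92,0.022,-0.007,-0.115,40,0,0,0.92,0.022,-0.007,-0.13,40,0,0,0.92,0.022,-0.007,-0.136,40,0,0,0.92,0.022,-0.007,-0.136,25,0,0,0.92,0.022,-0.007,-0.136,18,0,0,0.92,0.022,-0.007,-0.136,16,0,0,0.92,0.022,-0.007,-0.136,16]' --force 5

```text
clock: 3.75
position: [0.5502, 0.0823, 0.1156]
ee_rot: [0.206, 3.133, 0.0]
force: [0.1, -0.4, -0.6]
width: 0.18
gripper_force: 0.0
```

Run:
```python
from h import *
s,p,y=state();print(s["clock"],p,y)
im=optics.get_image("wrist");cv2.imwrite("pics/w2.png",im)
```

```text
3.75 [550.2  82.3 115.6] 82.48
```

View pics/w2.png

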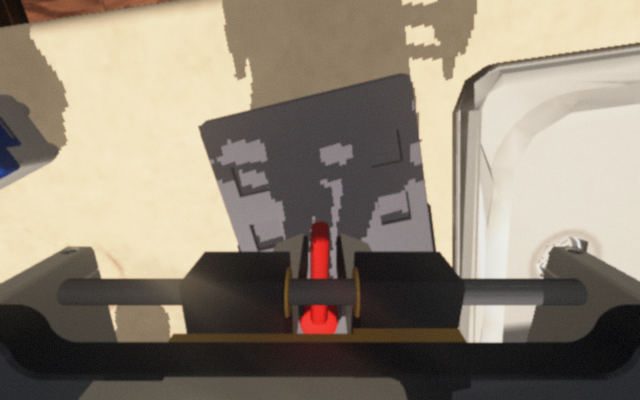

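The picture shows the lever bar centred between the fingers at (320,260), with the hub behind it at (318,315), and it is aligned with the tool. Now I swing it along the arc.

>>> arm_command --deltas '[0,0,-0.089,0.0012,0.0061,0,16,0,0,-0.178,0.0033,0.012,0,16,0,0,-0.267,0.0062,0.0176,0,16,0,0,-0.356,0.0099,0.0227,0,16,0,0,-0.444,0.0142,0.0273,0,16,0,0,-0.533,0.0191,0.0312,0,16,0,0,-0.622,0.0245,0.0344,0,16,0,0,-0.711,0.0303,0.0368,0,16,0,0,-0.8,0.0364,0.0383,0,16,0,0,-0.85,0.0399,0.0389,0,16,0,0,-0.883,0.0422,0.039,0,16,0,0,-0.9,0.0434,0.0391,0,16,0,0,-0.9,0.0434,0.0391,0,16,0,0,-0.9,0.0434,0.0391,0,16]'

```text
clock: 5.2
position: [0.5926, 0.1213, 0.1148]
ee_rot: [-2.191, -2.251, 0.001]
force: [-4.3, -1.3, 2.0]
width: 0.175
gripper_force: 1.8
```

Run:
```python
from h import *
s,p,y=state();print(s["clock"],p,y,s["force"].round(2),s["width"])
```

```text
5.2 [592.6 121.3 114.8] 1.57 [-4.28 -1.31  2.03] 0.17475641765706393
```

>>> arm_command --deltas '[0,0,-0.01,0.0015,0,0,16,0,0,-0.01,0.0015,0,0,16,0,0,0,-0.001,0,0,18,0,0,0,-0.001,0,0.04,22,0,0,0,-0.001,0,0.08,40,0,0,0,-0.03,-0.035,0.12,91.8,0,0,0,-0.06,-0.04,0.135,91.8,0,0,0,-0.06,-0.04,0.135,91.8,0,0,0,-0.06,-0.04,0.135,91.8]'

```text
clock: 6.1
position: [0.5337, 0.0809, 0.2508]
ee_rot: [2.191, 2.248, 0.004]
force: [0.4, -0.1, -0.1]
width: 0.625
gripper_force: 0.0
```

Run:
```python
from h import *
s,p,y=state();print(s["clock"],p,y)
c=optics.calibration("wrist");im=optics.get_image("wrist")
cv2.imwrite("pics/w3.png",im);np.save("c3.npy",c,allow_pickle=True)
m=big(mask(im,"red"));print("red",rect(c,m,.116))
ml=lidmask(im,(slice(95,262),slice(235,475)));print("lid",rect(c,ml,.09))
q=cv2.approxPolyDP(max(cv2.findContours(ml,0,2)[0],key=cv2.contourArea),8,True)[:,0];print(q.tolist(),np.round(ray(c,q,.09)[:,:2]*1000,1).tolist())
# dark recess edges
cv2.imwrite("pics/w3c.png",cv2.resize(im[90:265,220:480],None,fx=3,fy=3,interpolation=cv2.INTER_CUBIC))
```

```text
6.1 [533.7  80.9 250.8] 1.47
red (array([590.7, 100.5]), array([22.4, 70.1]), 4.2)
lid (array([563.2,  90.3]), array([116.3, 196. ]), -84.5)
[[444, 115], [249, 128], [264, 233], [438, 222]] [[653.1, 155.4], [461.8, 138.3], [472.7, 25.5], [663.5, 42.9]]
```

View pics/w3c.png

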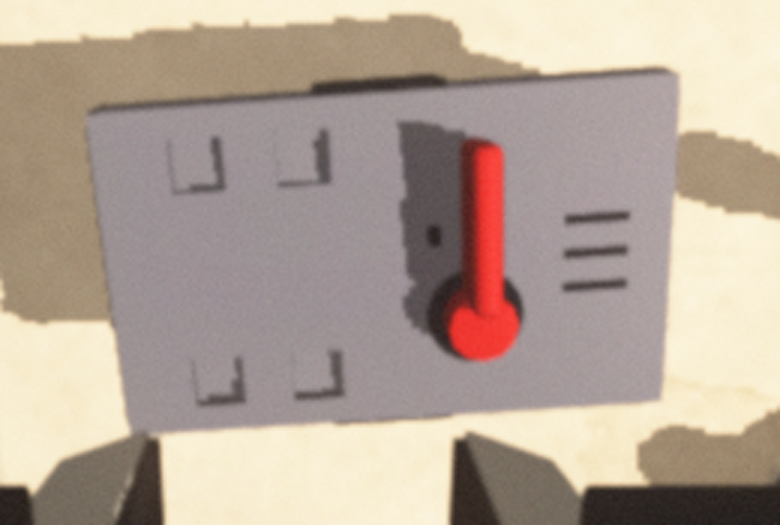

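Run:
```python
from h import *
c=np.load("c3.npy",allow_pickle=True).item()
f=lambda q,z:ray(c,np.array(q)/3+[220,90],z)[:,:2]*1000
for z in(.112,.116):
  w=f([(483,318),(481,146)],z);d=w[1]-w[0];print(w.round(1).tolist(),np.degrees(np.arctan2(d[1],d[0])))
r=f([(196,164),(303,158),(218,380),(318,374)],.09);print(r.round(1).tolist(),"bay",r.mean(0),"yaw",np.degrees(np.arctan2(*(r[[0,1]].sum(0)-r[[2,3]].sum(0))*[-1,1])))
cen=np.array([563.,90.5]);
```

```text
[[593.6, 77.8], [588.2, 133.3]] 95.53152922132001
[[592.7, 79.0], [587.4, 133.7]] 95.53152922132006
[[497.5, 122.9], [533.3, 125.7], [504.5, 45.5], [540.6, 48.6]] bay [518.97621048  85.67728552] yaw 5.266095018008657
```

The crop shows the lever shut: hub (483,325), tip (481,148), pointing 95.5° in the world while the box's y axis is at about 95.4°. The four recesses are clear at (196,164), (303,158), (218,380) and (318,374). Next I go over the blue tub.

>>> arm_command --deltas '[0,0,0.182,-0.066,-0.265,0,91.8,0,0,0.182,-0.066,-0.265,0,91.8,0,0,0.182,-0.066,-0.265,0,91.8,0,0,0.182,-0.066,-0.265,0,91.8,0,0,0.182,-0.066,-0.265,0,91.8,0,0,0.182,-0.066,-0.265,0,91.8,0,0,0.182,-0.066,-0.265,0,91.8,0,0,0.182,-0.066,-0.265,0,91.8]'

```text
clock: 6.95
position: [0.4676, -0.184, 0.2488]
ee_rot: [-1.85, -2.537, -0.001]
force: [-0.1, 1.4, 0.4]
width: 0.999
gripper_force: 0.0
```

```bash
cat > tub.py <<'E'
from h import *
import sys
col,tag,z=sys.argv[1],sys.argv[2],float(sys.argv[3])
s,p,y=state();print(s["clock"],p,y)
c=optics.calibration("wrist");im=optics.get_image("wrist");cv2.imwrite(f"pics/{tag}.png",im)
m=mask(im,col);m[262:]=0;m[:, :150]=0;m[:,500:]=0;m=big(m)
ys,xs=np.where(m);print("px",xs.min(),xs.max(),ys.min(),ys.max(),rect(c,m,z))
E
python3 tub.py blue w4 .064
```

```text
6.95 [ 467.6 -184.   248.8] 17.8
px 296 350 134 223 (array([ 469.2, -183.8]), array([ 60. , 103.1]), 17.7)
```

>>> arm_command --deltas '[0,0,0,0.0015,0,-0.05,91.8,0,0,0,0.0015,0,-0.1,91.8,0,0,0,0.0015,0,-0.14,91.8,0,0,0,0.0015,0,-0.17,91.8,0,0,0,0.0015,0,-0.187,91.8,0,0,0,0.0015,0,-0.195,91.8,0,0,0,0.0015,0,-0.195,91.8,0,0,0,0.0015,0,-0.195,50,0,0,0,0.0015,0,-0.195,50,0,0,0,0.0015,0,-0.195,50,0,0,0,0.0015,0,-0.195,50,0,0,0,0.0015,0,-0.195,50,0,0,0,0.0015,0,-0.195,50]' --force 20

```text
clock: 8.3
position: [0.4689, -0.184, 0.0553]
ee_rot: [1.849, 2.538, 0.0]
force: [-0.6, -0.2, 6.5]
width: 0.673
gripper_force: 20.0
```

Run:
```python
from h import *
s,p,y=state();print(s["clock"],p,y,s["force"].round(2),s["width"]*91.8,s["gripper_force"])
```

```text
8.3 [ 468.9 -184.    55.3] 17.85 [-0.62 -0.22  6.47] 61.75607406704772 19.997839629650116
```

>>> arm_command --deltas '[0,0,0,0,0,0.04,50,0,0,0,0,0,0.08,50,0,0,0,0,0,0.13,50,0,0,-0.138,0.0498,0.27,0.19,50,0,0,-0.138,0.0498,0.27,0.19,50,0,0,-0.138,0.0498,0.27,0.19,50,0,0,-0.138,0.0498,0.27,0.19,50,0,0,-0.138,0.0498,0.27,0.19,50,0,0,-0.138,0.0498,0.27,0.19,50,0,0,-0.138,0.0498,0.27,0.19,50,0,0,-0.138,0.0498,0.27,0.19,50,0,0,-0.138,0.0498,0.27,0.15,50,0,0,-0.138,0.0498,0.27,0.12,50,0,0,-0.138,0.0498,0.27,0.11,50,0,0,-0.138,0.0498,0.27,0.11,50,0,0,-0.138,0.0498,0.27,0.11,50]'

```text
clock: 9.9
position: [0.519, 0.0857, 0.1657]
ee_rot: [2.114, 2.323, 0.001]
force: [-0.1, 0.2, -1.9]
width: 0.674
gripper_force: 20.0
```

Run:
```python
from h import *
s,p,y=state();print(s["clock"],p,y,s["force"].round(2),s["width"]*91.8,s["gripper_force"])
c=optics.calibration("wrist");im=optics.get_image("wrist");cv2.imwrite("pics/w5.png",im);np.save("c5.npy",c,allow_pickle=True)
h=p[2]/1000+.011
m=mask(im,"blue");m[:,:150]=0;m[:,500:]=0;m=big(m);ys,xs=np.where(m);print(xs.min(),xs.max(),ys.min(),ys.max())
w=np.vstack([im[80:330,170:500]]);cv2.imwrite("pics/w5c.png",cv2.resize(w,None,fx=2.4,fy=2.4,interpolation=cv2.INTER_CUBIC))
```

```text
9.9 [519.   85.7 165.7] 5.38 [-0.14  0.17 -1.91] 61.87431475127418 19.997000098228455
255 389 161 278
```

View pics/w5c.png

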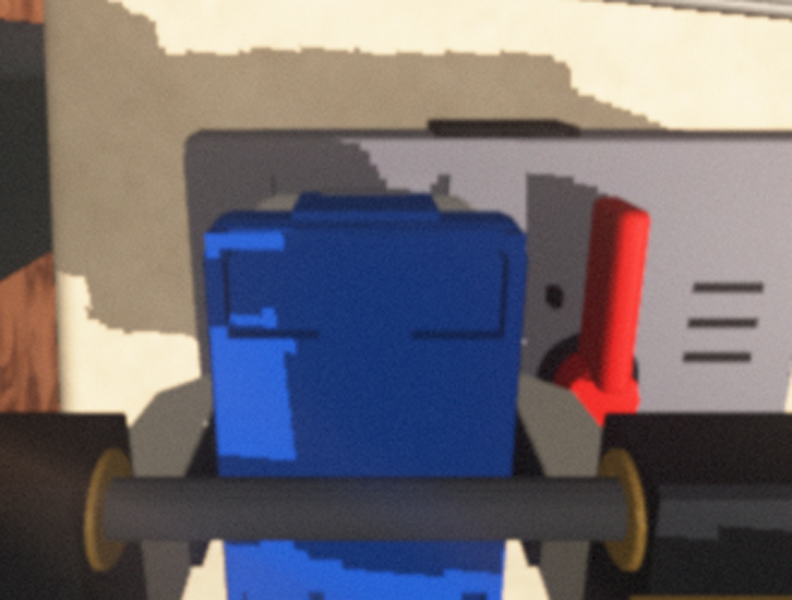

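The picture shows the blue tub held squarely over the near half of the lid, with two lid recess ticks visible at (275,185) and (445,185) behind its edge and the lever clear to the right. I lower it gently.

>>> arm_command --deltas '[0,0,0,-0.0003,0.0002,-0.008,50,0,0,0,-0.0003,0.0002,-0.015,50,0,0,0,-0.0003,0.0002,-0.019,50,0,0,0,-0.0003,0.0002,-0.022,50,0,0,0,-0.0003,0.0002,-0.024,50,0,0,0,-0.0003,0.0002,-0.0255,50,0,0,0,-0.0003,0.0002,-0.0255,50,0,0,0,-0.0003,0.0002,-0.0255,50]'

```text
clock: 10.75
position: [0.518, 0.0865, 0.1402]
ee_rot: [2.113, 2.324, -0.0]
force: [-4.1, -0.8, 10.0]
width: 0.673
gripper_force: 20.0
```

Run:
```python
from h import *
s,p,y=state();print(s["clock"],p,y,s["force"].round(2),s["width"]*91.8,s["gripper_force"])
```

```text
10.75 [518.   86.5 140.2] 5.45 [-4.1  -0.76  9.98] 61.76597360307621 19.99803990125656
```

Seated: the TCP height went up by exactly 84.9 mm relative to the pick, and contact is felt. I release, lift and check.

>>> arm_command --deltas '[0,0,0,0,0,0,64,0,0,0,0,0,0,70,0,0,0,0,0,0,76,0,0,0,0,0,0,76,0,0,0,0,0,0.03,76,0,0,0,0,0,0.075,80,0,0,0,0,0,0.12,91.8,0,0,0,0,0,0.16,91.8,0,0,0,0,0,0.18,91.8,0,0,0,0,0,0.18,91.8]'

```text
clock: 11.75
position: [0.5195, 0.0871, 0.3225]
ee_rot: [2.111, 2.322, 0.007]
force: [0.5, -0.2, 0.0]
width: 0.997
gripper_force: 0.0
```

```bash
python3 tub.py blue w6 .149
python3 - <<'E'
from h import *
im=cv2.imread("pics/w6.png");c=optics.calibration("wrist")
m=lidmask(im,(slice(95,262),slice(220,500)))|mask(im,"blue")*np.uint8(1);m[262:]=0
print("lid+blue",rect(c,big(m),.09))
cv2.imwrite("pics/w6c.png",cv2.resize(im[90:265,200:480],None,fx=2.8,fy=2.8,interpolation=cv2.INTER_CUBIC))
E
```

```text
11.75 [519.5  87.1 322.5] 5.44
px 291 348 134 226 (array([518.5,  87.6]), array([ 61. , 103.3]), 5.1)
lid+blue (array([588.9,  92. ]), array([115.8, 139.5]), -84.6)
```

View pics/w6c.png

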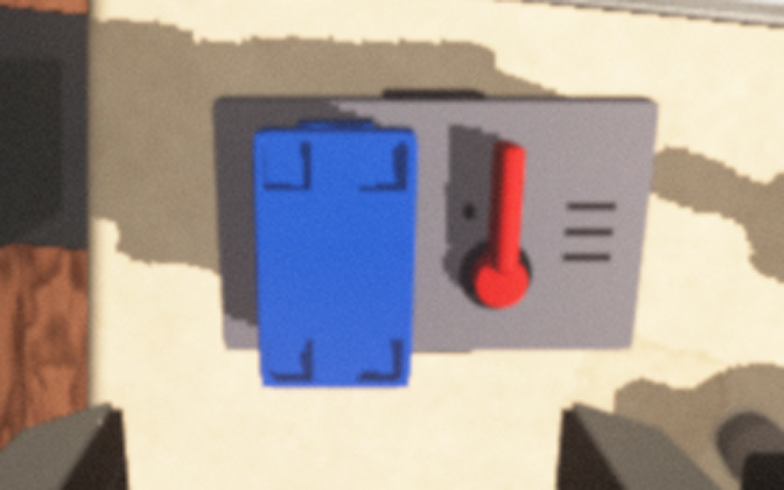

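The picture shows the blue tub level and square over the bay, with lid corners about (257,130)–(412,385), and the lever beside it still shut. Next the yellow tub.

>>> arm_command --deltas '[0,0,-0.269,-0.039,-0.431,-0.073,91.8,0,0,-0.269,-0.039,-0.431,-0.073,91.8,0,0,-0.269,-0.039,-0.431,-0.073,91.8,0,0,-0.269,-0.039,-0.431,-0.073,91.8,0,0,-0.269,-0.039,-0.431,-0.073,91.8,0,0,-0.269,-0.039,-0.431,-0.073,91.8,0,0,-0.269,-0.039,-0.431,-0.073,91.8,0,0,-0.269,-0.039,-0.431,-0.073,91.8,0,0,-0.269,-0.039,-0.431,-0.073,91.8,0,0,-0.269,-0.039,-0.431,-0.073,91.8,0,0,-0.269,-0.039,-0.431,-0.073,91.8,0,0,-0.269,-0.039,-0.431,-0.073,91.8]'

```text
clock: 13.0
position: [0.4792, -0.343, 0.2454]
ee_rot: [-2.551, -1.83, -0.0]
force: [0.2, 1.2, -1.3]
width: 0.999
gripper_force: 0.0
```

```bash
python3 tub.py yellow w7 .064
```

```text
13.0 [ 479.2 -343.   245.4] -18.68
px 296 352 134 226 (array([ 482.3, -344.8]), array([ 61.3, 105.9]), -18.8)
```

>>> arm_command --deltas '[0,0,0,0.003,-0.001,-0.05,91.8,0,0,0,0.003,-0.001,-0.1,91.8,0,0,0,0.003,-0.001,-0.14,91.8,0,0,0,0.003,-0.001,-0.17,91.8,0,0,0,0.003,-0.001,-0.185,91.8,0,0,0,0.003,-0.001,-0.192,91.8,0,0,0,0.003,-0.001,-0.192,91.8,0,0,0,0.003,-0.001,-0.192,50,0,0,0,0.003,-0.001,-0.192,50,0,0,0,0.003,-0.001,-0.192,50,0,0,0,0.003,-0.001,-0.192,50,0,0,0,0.003,-0.001,-0.192,50,0,0,0,0.003,-0.001,-0.192,50]' --force 20

```text
clock: 14.35
position: [0.4819, -0.3457, 0.0547]
ee_rot: [2.554, 1.829, -0.0]
force: [-1.8, 0.8, 6.8]
width: 0.672
gripper_force: 20.0
```

Run:
```python
from h import *
s,p,y=state();print(s["clock"],p,y,s["force"].round(2),s["width"]*91.8,s["gripper_force"])
```

```text
14.35 [ 481.9 -345.7   54.7] -18.78 [-1.79  0.76  6.84] 61.65212610124859 20.000580847263336
```

>>> arm_command --deltas '[0,0,0,0,0,0.04,50,0,0,0,0,0,0.08,50,0,0,0,0,0,0.12,50,0,0,0,0,0,0.17,50,0,0,0.268,0.0364,0.432,0.225,50,0,0,0.268,0.0364,0.432,0.225,50,0,0,0.268,0.0364,0.432,0.225,50,0,0,0.268,0.0364,0.432,0.225,50,0,0,0.268,0.0364,0.432,0.225,50,0,0,0.268,0.0364,0.432,0.225,50,0,0,0.268,0.0364,0.432,0.225,50,0,0,0.268,0.0364,0.432,0.225,50,0,0,0.268,0.0364,0.432,0.225,50,0,0,0.268,0.0364,0.432,0.225,50,0,0,0.268,0.0364,0.432,0.225,50,0,0,0.268,0.0364,0.432,0.2,50,0,0,0.268,0.0364,0.432,0.18,50,0,0,0.268,0.0364,0.432,0.171,50,0,0,0.268,0.0364,0.432,0.171,50,0,0,0.268,0.0364,0.432,0.171,50]'

```text
clock: 16.35
position: [0.5188, 0.0858, 0.2257]
ee_rot: [2.116, 2.321, 0.0]
force: [-0.4, 0.3, -2.0]
width: 0.67
gripper_force: 20.0
```

Run:
```python
from h import *
for i in range(2):
  s,p,y=state();print(s["clock"],p,y,s["force"].round(2),s["width"]*91.8,s["gripper_force"])
  im=optics.get_image("wrist")
cv2.imwrite("pics/w8.png",im);c=optics.calibration("wrist");b=mask(im,"blue");ys,xs=np.where(b[80:300,200:450]);print("blue px",len(xs))
h=mask(im,"yellow")
for k in (140,150,155,160,165,170,180):
  x=np.where(h[k])[0];print(k,x.min() if len(x) else 0,x.max() if len(x) else 0,len(x))
```

```text
16.35 [518.8  85.8 225.7] 5.29 [-0.38  0.3  -2.03] 61.52042883621209 19.999692142009735
16.4 [519.   86.1 226.1] 5.31 [ 0.71  1.44 -2.05] 61.811610528061216 19.99968320131302
blue px 1023
140 0 0 0
150 0 0 0
155 0 0 0
160 0 0 0
165 294 327 13
170 266 375 75
180 255 387 133
```

>>> arm_command --deltas '[0,0,0,-0.0006,0.0003,-0.008,50,0,0,0,-0.0006,0.0003,-0.015,50,0,0,0,-0.0006,0.0003,-0.019,50,0,0,0,-0.0006,0.0003,-0.022,50,0,0,0,-0.0006,0.0003,-0.024,50,0,0,0,-0.0006,0.0003,-0.0255,50,0,0,0,-0.0006,0.0003,-0.0255,50,0,0,0,-0.0006,0.0003,-0.0255,50]'

```text
clock: 17.25
position: [0.5179, 0.0868, 0.2007]
ee_rot: [2.115, 2.322, 0.0]
force: [-3.3, -1.8, 7.5]
width: 0.671
gripper_force: 20.0
```

Run:
```python
from h import *
s,p,y=state();print(s["clock"],p,y,s["force"].round(2),s["width"]*91.8,s["gripper_force"])
```

```text
17.25 [517.9  86.8 200.7] 5.35 [-3.3  -1.84  7.49] 61.57353445058958 20.000794529914856
```

The TCP height of 200.7 mm equals the seated height. I release, retreat, then verify.

>>> arm_command --deltas '[0,0,0,0,0,0,64,0,0,0,0,0,0,70,0,0,0,0,0,0,76,0,0,0,0,0,0,76,0,0,0,0,0,0.03,76,0,0,0,0,0,0.075,80,0,0,0,0,0,0.12,91.8,0,0,0,0,0,0.15,91.8,0,0,0,0,0,0.15,91.8,0,0,0,0,0,0.15,91.8]'

```text
clock: 18.25
position: [0.5181, 0.0868, 0.35]
ee_rot: [2.115, 2.322, 0.001]
force: [0.4, 0.7, -0.5]
width: 1.002
gripper_force: 0.0
```

```bash
python3 tub.py yellow w9 .210
python3 - <<'E'
from h import *
a=cv2.imread("pics/w9.png")[70:290,190:490]
t=optics.get_image("top");cv2.imwrite("pics/t9.png",t);b=t[130:290,160:400]
a=cv2.resize(a,(780,572) and (600,440));b=cv2.resize(b,(660,440))
cv2.imwrite("pics/fin.png",cv2.resize(np.hstack([a,b]),(800,279)))
E
```

```text
18.25 [518.1  86.8 350. ] 5.35
px 288 353 136 240 (array([518.3,  87.2]), array([ 61.6, 106. ]), 5.6)
```

View pics/fin.png

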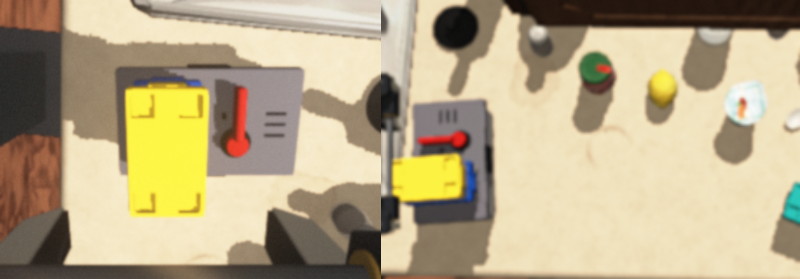

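The stack stands square: the yellow lid at (165,150) lies directly over the blue one, and the lever at (238,120) is shut and clear. Yellow measures (518.3, 87.2) mm against blue's (518.5, 87.6), and the bystanders I can see have not moved. I hand it in.

```bash
python3 -c "
from cell import arm
print(arm.sign_off())"
```

```text
the job is handed in; nothing more can be done
None
```

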